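Load and clamp a turned cup with a squeeze-tab collar

TASK

Take the plain aluminium cup from the black tray and stand it upright on the fixture's anvil, between the two brass pins and the red-shanked nose. Then squeeze the collar's two orange tabs together and turn the collar clockwise until the nose holds the cup firmly against both pins, with the sprung nose pushed in about half of its travel but never to its end, which would dent the cup. Let go so that the tabs lock the clamp, and leave the other cups and the caliper where they are.

Things in the scene. Friction and masses are not known exactly. Their poses are not given: they have to be found in the camera images.
- fixture: Clamping fixture fixed to the bench: dark plate 250 x 84 mm, 10 mm thick. Origin on the bench under it, z up. Its +x is the clamping direction: blue housing (x -102 to -14 mm, 72 mm wide, top 40 mm above the bench) with the collar on it, then the jaw, then a bright anvil (x 33 to 117, y -38 to 38 mm, top 20 mm above the bench).
- pins (a point): Point on the anvil's top, midway between two upright brass pins, each 10 mm thick and 22 mm tall, at y +11.4 and -11.4 mm from it (fixture x 99.5 mm). Axes as the fixture's.
- nest (a point): Point on the anvil's top face, 20 mm above the bench, where the centre of the cup's underside lies when the cup touches both pins (fixture x 75, y 0 mm). Axes as the fixture's. With the collar at 0, the gap between the nose and a cup touching both pins is 8 to 20 mm, different each time.
- jaw: Steel jaw 22 x 34 x 26 mm, top 46.5 mm above the bench, that slides along the fixture's +x towards the cup, 16 mm per radian of collar turn. Origin at the middle of its underside (fixture x 9 mm at collar 0), axes as the fixture's. Locked while the tabs are out. It carries the set screw and the nose.
- jaw_face (a point): Middle of the jaw's front face, 36 mm above the bench. A brass set screw (hidden setting, 0 to 12 mm out) sits here and on it a nose (red shank, black tip 15 mm across): tip 13 mm plus the setting ahead of this point along +x. The nose is sprung: 8 N per mm pushed in, travel 4 mm (32 N), then solid. A proper clamp is 1.2 to 3 mm in (10 to 24 N); over 30 N dents the cup.
- collar (a joint): Turn of the collar, rad: 0 at the start (jaw fully back), grows clockwise seen from above, at most 1.9. Own friction about 0.03 N m; each N on the nose adds 0.016 N m (a 15 N clamp 0.24 N m). Usually 0.55 to 1.45 rad is needed. With the tabs out a brake locks it (about 0.4 N m) wherever it is let go.
- tabs (a point): Point on the collar's upright axis (fixture x -60, y 0 mm), 71 mm above the bench, midway between the two orange tabs, at the height to squeeze them. Turns with the collar; axes as the fixture's at collar 0. The tabs stand on its +y and -y sides, each 22 mm wide, 6 mm thick, from 53 to 85 mm above the bench, 46 mm over their outer faces when out.
- disc (a point): Centre of the top of the black collar disc, 68 mm across, 52 mm above the bench, with a black block 16 x 22 mm, 16 mm tall, between the tabs.
- tab_a (a joint): How far the orange tab on the +y side of point tabs is pressed in towards the axis, m: 0 when out, at most 0.005. Sprung: 10 N starts it inwards, 14 N takes it to its end (36 mm over both tabs when both are home). Pressing both tabs in by 2 mm or more frees the collar; let out, they lock it.
- tab_b (a joint): The same for the orange tab on the -y side of point tabs.
- cup: The plain aluminium cup to load: loose, 44 mm across, straight outer wall, 36 mm tall, dished top, 0.1 to 0.16 kg. Origin at the centre of its underside.
- tray: Black tray fixed to the bench, 215 x 135 mm, wall 12 mm high and 4 mm thick, floor about 4 mm thick. Origin on the bench under its centre. The three cups stand in a row along its x, 66 mm apart.
- brass_cup: Brass-coloured cup of the same size; to be left alone. Origin at the centre of its underside.
- copper_cup: Copper-coloured cup of the same size; to be left alone. Origin at the centre of its underside.
- caliper: Steel caliper lying on the bench, 200 mm long along its y, up to 60 mm wide, 8 mm thick; to be left alone. Origin on the bench under the middle of its beam.
Not all that is in view belongs to the job. What is meant by the cup is not pink, and is the smaller of those in its own colour.

How it is judged:
By the outcome, as a careful person would: the job done as asked, in the order asked, and still so for the second after the job is handed in, with the robot touching nothing.
It also fails if it takes over 67 s, if anything falls off the work surface, if the arm or the gripper's body presses on something with over 40 N, if the wrist force passes 120 N, or if a joint passes its speed limit or range.

ROBOT

A 7-joint arm with a two-finger parallel gripper is mounted at the origin on the work surface. World frame = base frame: x ahead of the robot, y to its left, z up, the work surface at z = 0. Lengths are in m, angles in rad, forces in N, time in s.
With the tool pointing down it reaches from about 0.425 to 0.875 m from the base axis. Payload 4.7 kg.
Tool frame: the origin (TCP) lies at the very end of the fingers, on their centre line; the grasp point (between the pads) lies 19 mm behind it; z points along the fingers, y is the line along which they close (so a half turn about z gives the same grasp; the last joint's range is limited). The gripper opens to 87 mm and grips with 3 to 60 N. Pads are 19 mm wide; open, the fingers measure 117 mm over their backs; the gripper's body (75 mm by 190 mm) begins 51 mm behind the grasp point.
Start: joints at [-1.122, 0.321, -0.07, 1.45, 0.023, 1.371, -0.057], TCP at [0.274, 0.59, 0.223] pointing down, gripper open.
Joint ranges: [-2.86, 2.86], [-0.3, 2.09], [-1.38, 1.24], [0.06, 2.45], [-1.56, 4.7], [0.09, 2.05], [-2.69, 2.69]. Speed limits (rad/s): [2.57, 2.57, 3.14, 3.14, 3.14, 3.14, 3.14].

INTERFACE

Orientations are given as a rotation vector (axis times angle).
In Python, from bench import ctrl, imaging, ticket gives the robot as it stands.
- The arm moves only by the tool jog_arm, never from a script. Its argument "rows" is text: rows parted by semicolons, each of 7 numbers parted by spaces: the shift along the tool's x, y, z in cm, then the turn, a rotation vector about the tool's x, y, z in rad, then the closure, from -1 (fully open) to 1 (shut), so that 0 is half open. A call has 1 to 5 rows; each row shifts and turns the commanded pose from where the row before left it, along the tool's axes as they then stand; what a row does not reach is not made up. A row lasts 1/8 s, in which the tool goes at most 62.5 mm and 10.7 degrees, less where a joint would pass 70% of its speed; a pose out of reach is approached as far as the arm can. A call with a gripper value outside its range is refused whole. The fingers move at their own pace and stop on an object; "force" is the grip in N (left out, the last holds). Time passes only in rows, so rows that do not move let the fingers close. It gives the time, the measured TCP pose, the force, the opening and the grip force at its end, in the units of the state.
- ctrl.get_state(): the state, without advancing time (a new reading comes with each control period).
- imaging.get_image(name): name is "side" or "top" or "wrist"; returns a dict with "img" (384x512x3 uint8, blue, green, red), "vertical_fov" (degrees; the focal length in pixels is half the picture's height over the tangent of half this angle, whatever the lens; pixels are square), "cx", "cy" (the principal point, pixels), "origin" and "orientation" of the camera in the world. Camera axes: x right, y down, z forward; pixel columns grow to the right and rows downward; lengths in m; the calibration is good to about 2 mm. A picture is of the moment at which its call begins. There is no depth.
- ticket.close_job(): hands the job in; it is judged then, once.
The state is a dict: "time": time; "joint_positions": joint angles; "qd": joint speeds; "joint_torque": joint torques, N m; "position": TCP position; "tool_rot": TCP orientation; "ft_force": force on the tool from outside, world axes, zero at the start; "torque": the same for the moment, N m; "grip_width": opening from 0.0 (shut) to 1.0 (fully open); "grip_force": force on a finger pad.
Only numpy, scipy, OpenCV 4.12 (cv2) and the standard library are available. Lean on these libraries where they do the work, as an engineer would, in place of code of your own. Each camera call takes 0.05 s, during which the arm holds its last target. There are 200 camera calls.

## Working session

There is one attempt and no reset: what is moved stays moved. The work goes in short steps, Python scripts to look and compute and a tool call to move; the robot and the scene stay as the last step left them, time stands still between calls to the robot, and variables do not carry over. Pictures are saved under pics/ and viewed, at most 10 in all, crops included, and the job is handed in when it is done.

Besides the shell and the picture viewer there is one more tool, called after "Call:" by a JSON object that holds its "fn" and its "kwargs", one argument or row to a line. jog_arm: Moves the arm, as the interface text tells. Its arguments: {"type":"object","properties":{"rows":{"type":"string"},"force":{"type":"number"}},"required":["rows"]}

```bash
ls; mkdir -p pics
cat > h.py <<'E'
import numpy as np,cv2
from scipy.spatial.transform import Rotation as R
from bench import ctrl,imaging,ticket
def cam(n):
    d=imaging.get_image(n); d['f']=192/np.tan(np.radians(d['vertical_fov'])/2)
    o=np.array(d['orientation'],float); d['R']=R.from_rotvec(o).as_matrix() if o.shape==(3,) else (o if o.shape==(3,3) else R.from_quat(o).as_matrix())
    return d
def ray(d,u,v,z):
    r=d['R']@np.array([(u-d['cx'])/d['f'],(v-d['cy'])/d['f'],1]); o=np.array(d['origin']); return o+r*(z-o[2])/r[2]
def proj(d,p):
    c=d['R'].T@(np.array(p)-d['origin']); return c[:2]/c[2]*d['f']+[d['cx'],d['cy']]
E
python3 - <<'E'
from h import *
import pickle
for n in ['top','side','wrist']:
    d=cam(n); pickle.dump(d,open(n+'.pkl','wb')); print(n,d['vertical_fov'],d['cx'],d['cy'],d['origin'],d['orientation'])
    cv2.imwrite(f'pics/{n}0.png',d['img'])
s=ctrl.get_state(); print(s)
E
```

```text
pics
top 54.63518082113772 249.38222489407167 192.2548385715557 [ 0.50217752 -0.13027937  0.87233737] [-2.13734063  2.16964559 -0.1298746 ]
side 46.14261968533406 258.3818246960505 193.37172892536887 [ 0.12183211 -0.90473233  0.65389784] [-2.07667137  0.58559215 -0.31861411]
wrist 69.72365829464235 256.88434500161395 193.05365464834352 [0.21506867 0.61650293 0.38319452] [2.46864788 1.57536818 0.19045521]
{'time': 0.15, 'joint_positions': array([-1.12190092,  0.32164273, -0.07006133,  1.45139975,  0.02259351,
        1.37079181, -0.05692473]), 'qd': array([ 0.00072754, -0.00041366, -0.00257984, -0.00316506, -0.00182591,
        0.00038797, -0.00167096]), 'joint_torque': array([-2.33088012e-04, -4.91794324e+01, -4.04824410e-01, -3.12877965e+01,
       -6.41464186e-02,  4.04813269e-02,  9.59790805e-05]), 'position': array([0.2736733 , 0.58911775, 0.22171656]), 'tool_rot': array([-6.77595061e-01, -3.06741446e+00,  2.25815108e-03]), 'ft_force': array([-0.11186287,  0.40715132,  0.0552011 ]), 'torque': array([0.01236707, 0.01110599, 0.00530808]), 'grip_force': 0.0, 'grip_width': 1.0007892282185018}
```

View pics/top0.png

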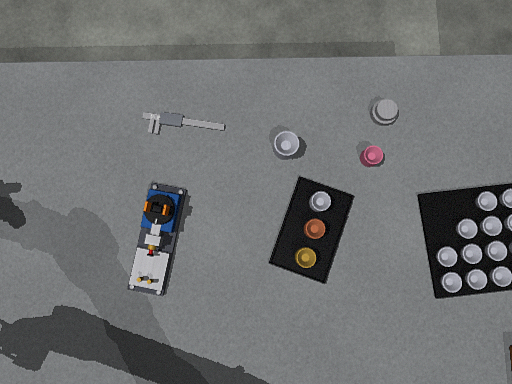

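View pics/side0.png

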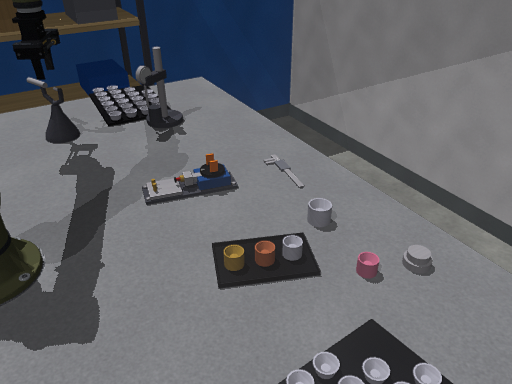

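Top view: plain cup in the tray at (320,201), with copper (315,229) and brass (306,257) beside it. The bigger aluminium cup at (286,144) stands outside. The fixture has its collar at (159,208), pins near (146,280) and plate screws at about (155,186), (181,191), (131,288), (159,292).

Run:
```python
from h import *
import pickle
d=pickle.load(open('top.pkl','rb'))
for n,u,v,z in [('cup',320,201,.04),('cop',315,229,.04),('brass',306,257,.04),('disc',159,209,.052),('s1',155,186,.01),('s2',181,191,.01),('s3',131,288,.01),('s4',159,292,.01)]: print(n,ray(d,u,v,z).round(4))
im=d['img']; c=cv2.resize(im[175:305,110:210],None,fx=4.5,fy=4.5,interpolation=cv2.INTER_CUBIC)
cv2.imwrite('pics/topfix.png',c)
```

```text
cup [ 0.5855 -0.2847  0.04  ]
cop [ 0.5231 -0.2712  0.04  ]
brass [ 0.4619 -0.2491  0.04  ]
disc [0.572  0.0744 0.052 ]
s1 [0.6298 0.0952 0.01  ]
s2 [0.617 0.034 0.01 ]
s3 [0.3968 0.1457 0.01  ]
s4 [0.387  0.0819 0.01  ]
```

View pics/topfix.png

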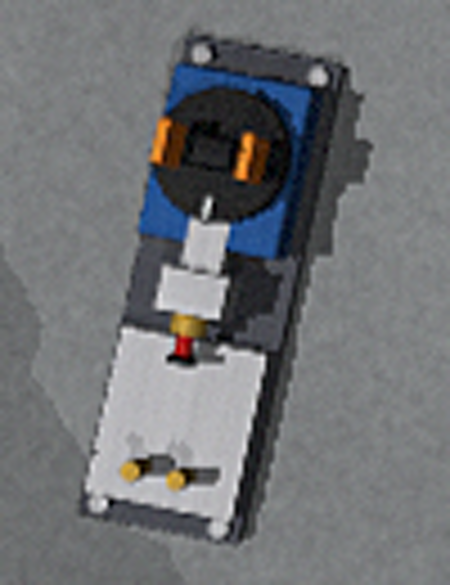

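```bash
cat >> h.py <<'E'
def go(p,yaw,s=None):
    "tool-axes shift (cm) and z-turn to reach p with tool y at heading yaw (deg, mod 180)"
    s=s or ctrl.get_state(); M=R.from_rotvec(s['tool_rot']).as_matrix()
    cur=np.degrees(np.arctan2(M[1,1],M[0,1])); dy=(yaw-cur+90)%180-90
    # rotvec to make tool exactly vertical with this yaw
    y=np.array([np.cos(np.radians(cur+dy)),np.sin(np.radians(cur+dy)),0]); z=np.array([0,0,-1.]); G=np.column_stack([np.cross(y,z),y,z])
    print('t',round(s['time'],2),'pos',np.round(s['position'],4),'yaw',cur.round(1),'shift cm',(M.T@(np.array(p)-s['position'])*100).round(2),'rv',R.from_matrix(M.T@G).as_rotvec().round(3),'F',np.round(s['ft_force'],1),'w',round(s['grip_width'],3))
E
python3 - <<'E'
from h import *
import pickle
from scipy.optimize import least_squares as L
d=pickle.load(open('top.pkl','rb'))
P=[((-60,0),(220,152),.052),((99.5,11.4),(177,480),.042),((99.5,-11.4),(132,469),.042),((0,0),(209,289),.012)]
def fit(sw):
    f=np.array([p[0] for p in P])/1000.
    if sw: f[1:3]=f[[2,1]]
    w=np.array([ray(d,110+u/4.5-.4,175+v/4.5-.4,z)[:2] for _,(u,v),z in P])
    fun=lambda q:((R.from_euler('z',q[2]).as_matrix()[:2,:2]@f.T).T+q[:2]-w).ravel()
    r=L(fun,[.5,.1,2.9]); return r.x,r.fun.round(4),r.cost
for sw in (0,1): print(fit(sw),np.degrees(fit(sw)[0][2]))
go([.585,-.285,.22],74)
E
```

```text
(array([0.5127165 , 0.08824944, 2.94106056]), array([-0.0019,  0.0007, -0.0016,  0.0004, -0.0026,  0.0007,  0.006 ,
       -0.0019]), np.float64(2.6867278296707794e-05)) 168.51035719774356
(array([0.51272561, 0.08829442, 2.9423814 ]), array([-0.0018,  0.0008,  0.0029,  0.0227, -0.0071, -0.0217,  0.006 ,
       -0.0018]), np.float64(0.0005447749961682166)) 168.58603583289997
t 0.15 pos [0.2737 0.5891 0.2217] yaw 65.1 shift cm [-65.06 -66.16   0.27] rv [-0.001 -0.    -0.156] F [-0.1  0.4  0.1] w 1.001
```

Call:
{"fn": "jog_arm", "kwargs": {
  "rows": "-4.3 -4.4 0 0 0 0 -0.3;-4.3 -4.4 0 0 0 0 -0.3;-4.3 -4.4 0 0 0 0 -0.3;-4.3 -4.4 0 0 0 0 -0.3;-4.3 -4.4 0 0 0 0 -0.3",
  "force": 20
}}

```text
time: 0.78
position: [0.3765, 0.2973, 0.2225]
tool_rot: [0.678, 3.067, 0.0]
ft_force: [0.4, 0.4, 1.2]
grip_width: 0.657
grip_force: 0.0
```

Call:
{"fn": "jog_arm", "kwargs": {
  "rows": "-4.3 -4.4 0 0 0 0 -0.3;-4.3 -4.4 0 0 0 0 -0.3;-4.3 -4.4 0 0 0 0 -0.3;-4.3 -4.4 0 0 0 0 -0.3;-4.3 -4.4 0 0 0 0 -0.3"
}}

```text
time: 1.4
position: [0.4787, 0.0075, 0.2226]
tool_rot: [0.677, 3.067, 0.001]
ft_force: [0.4, 1.6, -0.4]
grip_width: 0.649
grip_force: 0.0
```

Call:
{"fn": "jog_arm", "kwargs": {
  "rows": "-4.3 -4.4 0 0 0 0 -0.3;-4.3 -4.4 0 0 0 0 -0.3;-4.3 -4.4 0 0 0 0 -0.3;-4.3 -4.4 0 0 0 0 -0.3;0 0 0 0 0 0 -0.3"
}}

```text
time: 2.02
position: [0.5593, -0.2289, 0.2216]
tool_rot: [-0.69, -3.063, 0.008]
ft_force: [-0.9, -0.1, -0.9]
grip_width: 0.653
grip_force: 0.0
```

Run:
```python
from h import *
go([.585,-.285,.22],74)
```

```text
t 2.02 pos [ 0.5593 -0.2289  0.2216] yaw 64.6 shift cm [-4.73 -3.97  0.17] rv [-0.005 -0.001 -0.164] F [-0.9 -0.1 -0.9] w 0.653
```

Call:
{"fn": "jog_arm", "kwargs": {
  "rows": "-4.7 -4 0 0 0 0 -0.3;0 0 3 0 0 -0.16 -0.3;0 0 0 0 0 0 -0.3"
}}

```text
time: 2.4
position: [0.5847, -0.2771, 0.1898]
tool_rot: [-0.432, -3.106, -0.003]
ft_force: [-0.1, 1.2, 0.1]
grip_width: 0.646
grip_force: 0.0
```

Run:
```python
from h import *
d=cam('wrist'); cv2.imwrite('pics/w1.png',d['img'])
import pickle; pickle.dump(d,open('w1.pkl','wb'))
print(proj(d,[.5855,-.2847,.04]),d['origin']); go([.585,-.285,.19],74)
```

```text
[250.89964557 185.4248721 ] [ 0.52323257 -0.26007844  0.35175401]
t 2.45 pos [ 0.5856 -0.277   0.1916] yaw 74.2 shift cm [-0.16 -0.78  0.16] rv [ 0.001 -0.003  0.003] F [ 0.4  0.2 -0.1] w 0.647
```

View pics/w1.png

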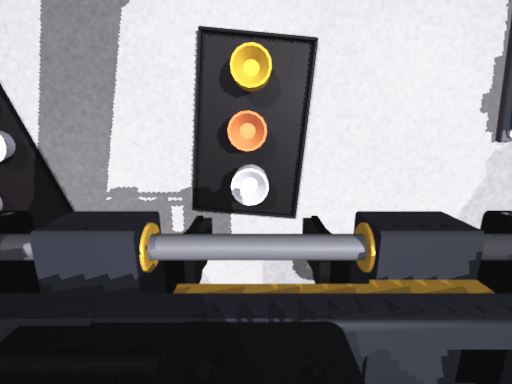

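Wrist view: the plain cup's rim is at (250,185), where predicted, so (0.5855, -0.285) holds. I'm going down.

Call:
{"fn": "jog_arm", "kwargs": {
  "rows": "-0.2 -0.8 2 0 0 0 -0.3;0 0 4 0 0 0 -0.3;0 0 4 0 0 0 -0.3;0 0 4 0 0 0 -0.3;0 0 0 0 0 0 -0.3"
}}

```text
time: 3.08
position: [0.5835, -0.2853, 0.0495]
tool_rot: [-0.43, -3.106, -0.003]
ft_force: [-0.3, 1.1, -0.5]
grip_width: 0.645
grip_force: 0.0
```

Run:
```python
from h import *
go([.5855,-.285,.014],74)
```

```text
t 3.08 pos [ 0.5835 -0.2853  0.0495] yaw 74.2 shift cm [-0.2   0.08  3.55] rv [ 0.001 -0.006  0.004] F [-0.3  1.1 -0.5] w 0.645
```

Call:
{"fn": "jog_arm", "kwargs": {
  "rows": "-0.1 0 2 0 0 0 -0.3;0 0 1.5 0 0 0 -0.3;0 0 0 0 0 0 -0.3;0 0 0 0 0 0 0.2;0 0 0 0 0 0 0.4",
  "force": 20
}}

```text
time: 3.7
position: [0.5874, -0.2875, 0.0184]
tool_rot: [0.43, 3.111, -0.0]
ft_force: [0.1, 0.6, 0.5]
grip_width: 0.504
grip_force: 2.3
```

Call:
{"fn": "jog_arm", "kwargs": {
  "rows": "0 0 0 0 0 0 0.4;0 0 0 0 0 0 0.4;0 0 -2 0 0 0 0.4;0 0 -4 0 0 0 0.4;0 0 0 0 0 0 0.4"
}}

```text
time: 4.32
position: [0.5892, -0.289, 0.0821]
tool_rot: [0.43, 3.105, -0.003]
ft_force: [-0.3, 0.3, -1.4]
grip_width: 0.494
grip_force: 20.0
```

```bash
cat >> h.py <<'E'
F=np.array([.5127,.0882]); TH=np.radians(168.5)
def fx(x,y): return F+np.array([[np.cos(TH),-np.sin(TH)],[np.sin(TH),np.cos(TH)]])@[x/1000,y/1000]
E
python3 - <<'E'
from h import *
n=fx(75,0);t=fx(-60,0);print(n,t); go([*fx(67,0),.14],78.5)
E
```

```text
[0.43920565 0.1031526 ] [0.57149548 0.07623792]
t 4.33 pos [ 0.5892 -0.289   0.0821] yaw 74.2 shift cm [24.24 33.73 -5.99] rv [-0.001  0.007 -0.074] F [-0.3  0.3 -1.4] w 0.494
```

Call:
{"fn": "jog_arm", "kwargs": {
  "rows": "0 0 -5 0 0 0 0.4;3 4.2 -1 0 0 0 0.4;3 4.2 0 0 0 0 0.4;3 4.2 0 0 0 0 0.4;3 4.2 0 0 0 0 0.4"
}}

```text
time: 4.95
position: [0.5157, -0.0914, 0.1373]
tool_rot: [-0.43, -3.111, -0.0]
ft_force: [0.4, -0.2, -2.3]
grip_width: 0.503
grip_force: 20.0
```

Call:
{"fn": "jog_arm", "kwargs": {
  "rows": "3 4.2 0 0 0 0 0.4;3 4.2 0 0 0 0 0.4;3 4.2 0 0 0 0 0.4;3 4.2 0 0 0 -0.07 0.4;0 0 0 0 0 0 0.4"
}}

```text
time: 5.58
position: [0.445, 0.1051, 0.1373]
tool_rot: [-0.309, -3.125, -0.001]
ft_force: [1.0, -0.7, -1.7]
grip_width: 0.505
grip_force: 20.0
```

Run:
```python
from h import *
import pickle
d=cam('wrist'); cv2.imwrite('pics/w2.png',d['img']); pickle.dump(d,open('w2.pkl','wb'))
s=ctrl.get_state(); go([*fx(71,0),.10],78.5,s)
for q in [(99.5,11.4,.042),(99.5,-11.4,.042),(-60,0,.052),(20,0,.0465)]: print(q,proj(d,[*fx(*q[:2]),q[2]]).round(0))
```

```text
t 5.62 pos [0.446  0.1024 0.1373] yaw 78.5 shift cm [ 0.28 -0.07  3.73] rv [-0.    -0.001 -0.   ] F [ 0.1 -1.1 -0.8] w 0.499
(99.5, 11.4, 0.042) [242. 163.]
(99.5, -11.4, 0.042) [266. 163.]
(-60, 0, 0.052) [254. 317.]
(20, 0, 0.0465) [254. 244.]
```

View pics/w2.png

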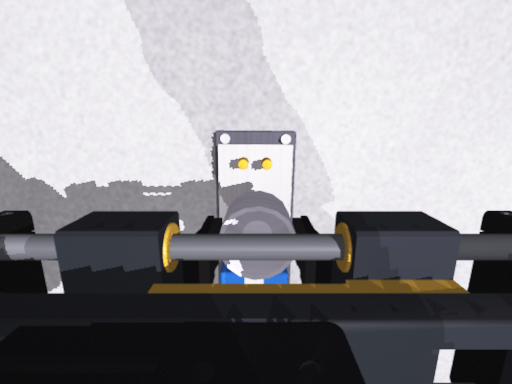

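Run:
```python
from h import *
import pickle
d=pickle.load(open('w2.pkl','rb'))
for z in (.155,.16,.165): 
  for u,v in ((257,192),(222,235),(293,235)):
    p=ray(d,u,v,z)[:2]; c,s=np.cos(TH),np.sin(TH); print(z,(u,v),(np.array([[c,s],[-s,c]])@(p-F)*1000).round(1))
s=ctrl.get_state(); print(s['position'],(np.array([[c,s_:=np.sin(TH)],[-s_,c]])@(s['position'][:2]-F)*1000).round(1))
```

```text
0.155 (257, 192) [99.1 -2.7]
0.155 (222, 235) [74.3 16.8]
0.155 (293, 235) [ 74.5 -22.9]
0.16 (257, 192) [100.4  -2.7]
0.16 (222, 235) [76.4 16.1]
0.16 (293, 235) [ 76.5 -22.2]
0.165 (257, 192) [101.6  -2.7]
0.165 (222, 235) [78.5 15.5]
0.165 (293, 235) [ 78.6 -21.5]
[0.44603622 0.10244983 0.13733545] [68.2 -0.7]
```

Run:
```python
import cv2
im=cv2.imread('pics/w2.png')[120:300,190:330]
im=cv2.convertScaleAbs(im,alpha=1.6,beta=20)
cv2.imwrite('pics/w2c.png',cv2.resize(im,None,fx=3.3,fy=3.3,interpolation=cv2.INTER_CUBIC))
```

```text
(no output)
```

View pics/w2c.png

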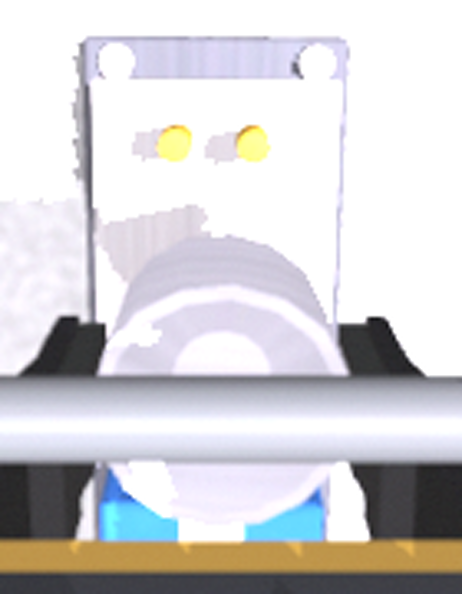

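Run:
```python
from h import *
import pickle
d=pickle.load(open('w2.pkl','rb')); c,s=np.cos(TH),np.sin(TH); A=np.array([[c,s],[-s,c]])
print(d['origin'],d['R'].round(2))
for z in (.14,.15,.16,.17): 
    print(z,[(A@(ray(d,u,v,z)[:2]-F)*1000).round(1) for u,v in ((258.2,207.3),(258.2,278.5),(219.7,242),(296,242))])
    print('  bottom front',(A@(ray(d,258,191.8,z-.036)[:2]-F)*1000).round(1))
```

```text
[0.38170646 0.11736174 0.29899471] [[ 0.2   0.95  0.24]
 [ 0.98 -0.19 -0.05]
 [ 0.    0.24 -0.97]]
0.14 [array([86. , -3.4]), array([38.2, -3.7]), array([63.4, 20.4]), array([ 63.6, -27. ])]
  bottom front [86.9 -3.5]
0.15 [array([89. , -3.4]), array([44.2, -3.6]), array([67.9, 18.9]), array([ 68. , -25.5])]
  bottom front [89.3 -3.4]
0.16 [array([92.1, -3.3]), array([50.3, -3.5]), array([72.3, 17.5]), array([ 72.5, -24. ])]
  bottom front [91.7 -3.4]
0.17 [array([95.1, -3.3]), array([56.3, -3.4]), array([76.8, 16.1]), array([ 76.9, -22.4])]
  bottom front [94.2 -3.3]
```

Call:
{"fn": "jog_arm", "kwargs": {
  "rows": "0.3 -0.2 2 0 0 0 0.4;0 0 4 0 0 0 0.4;0 0 2.5 0 0 0 0.4;0 0 0 0 0 0 0.4;0 0 0 0 0 0 0.4"
}}

```text
time: 6.25
position: [0.4444, 0.0991, 0.0534]
tool_rot: [0.324, 3.124, 0.0]
ft_force: [0.6, 0.5, -1.7]
grip_width: 0.503
grip_force: 20.0
```

Call:
{"fn": "jog_arm", "kwargs": {
  "rows": "0 0 0.4 0 0 0 0.4;0 0 0.2 0 0 0 0.4;0 0 0 0 0 0 0.4"
}}

```text
time: 6.62
position: [0.4437, 0.0999, 0.0467]
tool_rot: [0.321, 3.125, 0.0]
ft_force: [0.2, -0.3, -1.1]
grip_width: 0.5
grip_force: 20.0
```

Call:
{"fn": "jog_arm", "kwargs": {
  "rows": "0 0 0.3 0 0 0 0.4;0 0 0 0 0 0 0.4;0 0 0 0 0 0 0.4"
}}

```text
time: 7.0
position: [0.4437, 0.0999, 0.0435]
tool_rot: [-0.321, -3.125, 0.0]
ft_force: [-0.4, -0.1, -1.9]
grip_width: 0.502
grip_force: 20.0
```

Call:
{"fn": "jog_arm", "kwargs": {
  "rows": "0 0 0.3 0 0 0 0.4;0 0 0 0 0 0 0.4;0 0 0 0 0 0 0.4"
}}

```text
time: 7.38
position: [0.4437, 0.0999, 0.0405]
tool_rot: [-0.321, -3.125, 0.0]
ft_force: [0.2, 0.2, -1.3]
grip_width: 0.505
grip_force: 20.0
```

Call:
{"fn": "jog_arm", "kwargs": {
  "rows": "0 0 0.2 0 0 0 0.4;0 0 0 0 0 0 0.4;0 0 0 0 0 0 0.4"
}}

```text
time: 7.75
position: [0.4437, 0.0998, 0.0385]
tool_rot: [0.321, 3.125, 0.0]
ft_force: [-0.0, -0.2, -1.6]
grip_width: 0.501
grip_force: 20.0
```

Call:
{"fn": "jog_arm", "kwargs": {
  "rows": "0 0 0.2 0 0 0 0.4;0 0 0 0 0 0 0.4;0 0 0.2 0 0 0 0.4;0 0 0 0 0 0 0.4"
}}

```text
time: 8.25
position: [0.4436, 0.0998, 0.0344]
tool_rot: [-0.321, -3.125, 0.0]
ft_force: [0.3, 0.8, -1.9]
grip_width: 0.501
grip_force: 20.0
```

Call:
{"fn": "jog_arm", "kwargs": {
  "rows": "0 0 0.1 0 0 0 0.4;0 0 0 0 0 0 0.4;0 0 0 0 0 0 0.4"
}}

```text
time: 8.62
position: [0.4436, 0.0999, 0.0342]
tool_rot: [-0.321, -3.125, -0.0]
ft_force: [-3.4, -1.1, 5.7]
grip_width: 0.5
grip_force: 20.0
```

Call:
{"fn": "jog_arm", "kwargs": {
  "rows": "0 0 0.1 0 0 0 0.4;0 0 0 0 0 0 0.4;0 0 0 0 0 0 0.4"
}}

```text
time: 9.0
position: [0.4437, 0.0999, 0.0342]
tool_rot: [-0.321, -3.124, -0.001]
ft_force: [-6.3, -1.5, 15.6]
grip_width: 0.499
grip_force: 20.0
```

Call:
{"fn": "jog_arm", "kwargs": {
  "rows": "0 0 -0.2 0 0 0 0.4;0 0 0 0 0 0 -0.3;0 0 0 0 0 0 -0.3;0 0 0 0 0 0 -0.3;0 0 -3 0 0 0 -0.3"
}}

```text
time: 9.62
position: [0.4417, 0.0991, 0.063]
tool_rot: [-0.321, -3.121, 0.005]
ft_force: [0.5, 0.2, 1.3]
grip_width: 0.648
grip_force: 0.0
```

Call:
{"fn": "jog_arm", "kwargs": {
  "rows": "0 0 -5 0 0 0 -0.3;0 0 -4 0 0 0 -0.3;-4 0 0 0 0 0 -0.3;-4 0 0 0 0 0 -0.3;0 0 0 0 0 0 -0.3"
}}

```text
time: 10.25
position: [0.524, 0.0824, 0.1543]
tool_rot: [0.325, 3.124, -0.003]
ft_force: [-0.3, 1.0, -1.0]
grip_width: 0.65
grip_force: 0.0
```

Run:
```python
from h import *
import pickle
d=cam('wrist'); cv2.imwrite('pics/w3.png',cv2.resize(d['img'][60:384,130:400],None,fx=1.8,fy=1.8)); pickle.dump(d,open('w3.pkl','wb'))
for q in [(99.5,11.4,.042),(99.5,-11.4,.042),(-60,20,.085),(-60,-20,.085),(75,0,.056),(20,0,.0465)]: print(q,((proj(d,[*fx(*q[:2]),q[2]])-[130,60])*1.8).round(0))
t=fx(-60,0)-.0027*np.array([np.cos(np.radians(78.5)),np.sin(np.radians(78.5))])
go([*t,.12],78.5)
```

```text
(99.5, 11.4, 0.042) [213.  21.]
(99.5, -11.4, 0.042) [257.  21.]
(-60, 20, 0.085) [197. 345.]
(-60, -20, 0.085) [276. 344.]
(75, 0, 0.056) [235.  69.]
(20, 0, 0.0465) [235. 177.]
t 10.3 pos [0.5223 0.083  0.154 ] yaw 78.2 shift cm [-4.96  0.08  3.39] rv [-0.001 -0.001 -0.005] F [ 0.3 -0.  -0.1] w 0.646
```

View pics/w3.png

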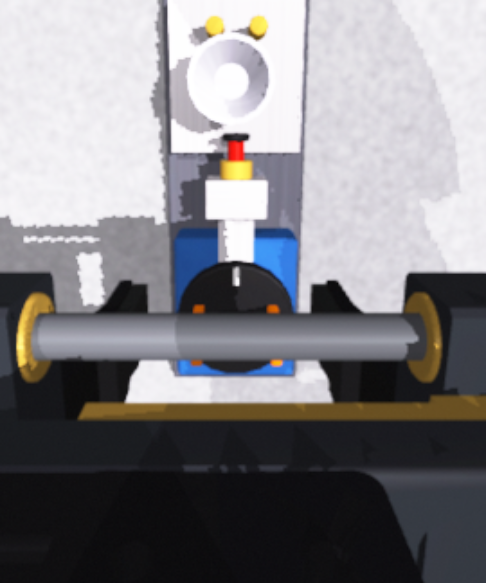

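Wrist crop: the cup stands at (231,79), pins at (214,25) and (258,25). The nose tip is at (236,137) and the tabs are at columns 198 and 274, matching the prediction. Next I estimate the gap and go to the tabs.

Run:
```python
from h import *
import pickle
d=pickle.load(open('w3.pkl','rb')); c,s=np.cos(TH),np.sin(TH); A=np.array([[c,s],[-s,c]])
f=lambda u,v,z:(A@(ray(d,130+u/1.8,60+v/1.8,z)[:2]-F)*1000).round(1)
print('jaw face top',f(235,181,.0465),'nose tip',f(236,134,.0435),'pins',f(214,25,.042),f(258,25,.042),'cup',f(231,79,.056))
s=ctrl.get_state(); print(s['joint_positions'].round(2),s['torque'].round(3))
```

```text
jaw face top [18.1  0.3] nose tip [43.  -0.4] pins [97.8 10.7] [ 97.6 -11.9] cup [70.3  2.2]
[-0.68  0.11  0.51  1.86 -0.06  1.19  1.21] [ 0.052  0.016 -0.076]
```

Call:
{"fn": "jog_arm", "kwargs": {
  "rows": "-3 0.1 0 0 0 -0.005 -0.4;-2 0 0 0 0 0 -0.4;0 0 2.5 0 0 0 -0.4;0 0 0 0 0 0 -0.4;0 0 0 0 0 0 -0.4"
}}

```text
time: 10.92
position: [0.5707, 0.075, 0.1301]
tool_rot: [-0.312, -3.126, -0.001]
ft_force: [0.6, -0.1, 0.4]
grip_width: 0.697
grip_force: 0.0
```

Run:
```python
from h import *
t=fx(-60,0)-.0027*np.array([np.cos(np.radians(78.5)),np.sin(np.radians(78.5))])
go([*t,.058],78.5); print(ctrl.get_state()['torque'].round(3))
```

```text
t 10.93 pos [0.5707 0.075  0.1301] yaw 78.6 shift cm [-0.05 -0.13  7.21] rv [ 0.001 -0.     0.002] F [ 0.6 -0.1  0.4] w 0.697
[-0.005 -0.052 -0.011]
```

Call:
{"fn": "jog_arm", "kwargs": {
  "rows": "-0.15 0 3 0 0 0 -0.4;0 0 2 0 0 0 -0.4;0 0 1.2 0 0 0 -0.4;0 0 0.6 0 0 0 -0.4;0 0 0 0 0 0 -0.4"
}}

```text
time: 11.55
position: [0.5729, 0.0743, 0.062]
tool_rot: [0.313, 3.126, 0.0]
ft_force: [-0.2, -0.7, 0.8]
grip_width: 0.699
grip_force: 0.0
```

Call:
{"fn": "jog_arm", "kwargs": {
  "rows": "0 0 0.4 0 0 0 -0.3;0 0 0 0 0 0 0;0 0 0 0 0 0 0.3;0 0 0 0 0 0 0.3;0 0 0 0 0 0 0.3",
  "force": 8
}}

```text
time: 12.18
position: [0.5731, 0.0758, 0.0579]
tool_rot: [0.312, 3.125, 0.003]
ft_force: [2.0, 5.9, 0.8]
grip_width: 0.53
grip_force: 8.0
```

```bash
cat > st.py <<'E'
from h import *
s=ctrl.get_state(); M=R.from_rotvec(s['tool_rot']).as_matrix()
print(s['time'],s['position'].round(4),'F tool',(M.T@s['ft_force']).round(1),'T world',s['torque'].round(3),'yaw',np.degrees(np.arctan2(M[1,1],M[0,1])).round(2),'w mm',round(s['grip_width']*87,1),s['grip_force'])
E
python3 st.py
```

```text
12.175 [0.5731 0.0758 0.0579] F tool [-0.8  6.2 -0.8] T world [ 1.189 -0.162 -0.008] yaw 78.6 w mm 46.1 8.000103360100184
```

Call:
{"fn": "jog_arm", "kwargs": {
  "rows": "0 0.15 0 0 0 0 0.3;0 0 0 0 0 0 0.3;0 0 0 0 0 0 0.3"
}}

```text
time: 12.55
position: [0.5731, 0.0758, 0.0579]
tool_rot: [0.313, 3.126, 0.001]
ft_force: [-0.2, 3.3, 2.3]
grip_width: 0.538
grip_force: 8.0
```

```bash
python3 st.py
```

```text
12.55 [0.5731 0.0758 0.0579] F tool [ 0.9  3.2 -2.3] T world [ 0.804  0.044 -0.019] yaw 78.55 w mm 46.8 8.000166564452229
```

Call:
{"fn": "jog_arm", "kwargs": {
  "rows": "0 0.15 0 0 0 0 0.3;0 0 0 0 0 0 0.3;0 0 0 0 0 0 1;0 0 0 0 0 0 1;0 0 0 0 0 0 1",
  "force": 25
}}

```text
time: 13.18
position: [0.5731, 0.0757, 0.058]
tool_rot: [-0.315, -3.125, 0.002]
ft_force: [-1.3, 0.8, 6.6]
grip_width: 0.403
grip_force: 25.0
```

```bash
python3 st.py
```

```text
13.175 [0.5731 0.0757 0.058 ] F tool [ 1.4  0.6 -6.6] T world [0.159 0.408 0.002] yaw 78.51 w mm 35.1 25.000930234709813
```

Call:
{"fn": "jog_arm", "kwargs": {
  "rows": "0 0 0 0 0 0.1 1;0 0 0 0 0 0.1 1;0 0 0 0 0 0.1 1;0 0 0 0 0 0 1;0 0 0 0 0 0 1"
}}

```text
time: 13.8
position: [0.573, 0.0754, 0.058]
tool_rot: [-0.778, -3.043, 0.003]
ft_force: [-2.2, 0.5, 6.0]
grip_width: 0.405
grip_force: 25.0
```

```bash
python3 st.py
```

```text
13.8 [0.573  0.0754 0.058 ] F tool [ 2.2 -0.6 -6. ] T world [ 0.012  0.486 -0.003] yaw 61.3 w mm 35.3 25.00105019818875
```

Call:
{"fn": "jog_arm", "kwargs": {
  "rows": "0 0 0 0 0 0.1 1;0 0 0 0 0 0.1 1;0 0 0 0 0 0 1;0 0 0 0 0 0 1"
}}

```text
time: 14.3
position: [0.5729, 0.0752, 0.058]
tool_rot: [-1.078, -2.95, 0.003]
ft_force: [-2.4, 0.3, 7.1]
grip_width: 0.406
grip_force: 25.0
```

```bash
python3 st.py
python3 - <<'E'
from h import *
import pickle
d=cam('wrist'); cv2.imwrite('pics/w4.png',cv2.resize(d['img'],None,fx=1.5,fy=1.5)); pickle.dump(d,open('w4.pkl','wb'))
E
```

```text
14.3 [0.5729 0.0752 0.058 ] F tool [ 2.  -1.3 -7.1] T world [-0.156  0.499  0.099] yaw 49.85 w mm 35.3 25.00112102532512
```

View pics/w4.png

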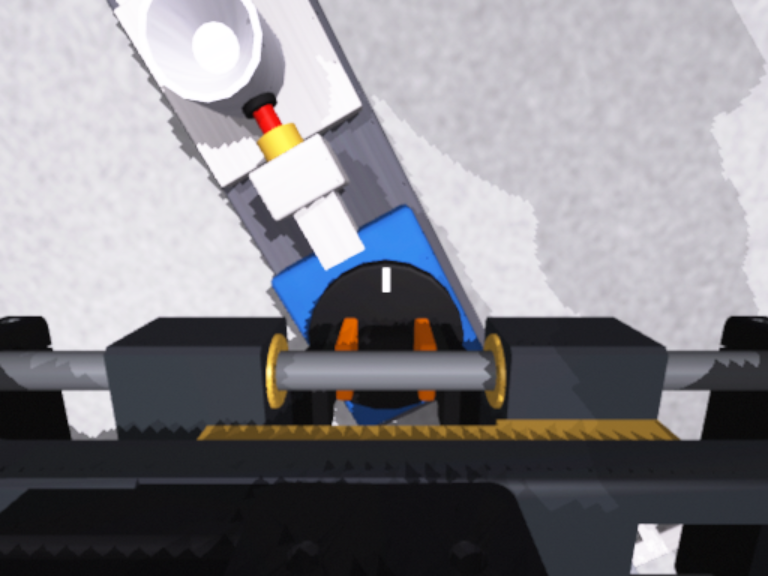

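Wrist view: the collar's white mark (386,278) turned with the tool, and the nose tip (260,105) is about to reach the cup's wall. I'm continuing in small steps, watching the twisting moment.

```bash
cat > tz.py <<'E'
from h import *
L=[]
for i in range(5):
    s=ctrl.get_state(); L.append([s['torque'][2],*s['ft_force']]); d=imaging.get_image('wrist')
M=R.from_rotvec(s['tool_rot']).as_matrix(); L=np.array(L)
print(s['time'],'Tz',L[:,0].round(3),L[:,0].mean().round(3),'Ftool',(M.T@L[:,1:].mean(0)).round(1),'turn rad',round(np.radians(78.51)-np.arctan2(M[1,1],M[0,1]),3),'w',round(s['grip_width']*87,1))
E
python3 tz.py
```

```text
14.55 Tz [0.047 0.073 0.033 0.052 0.057] 0.052 Ftool [ 2.  -1.3 -6.7] turn rad 0.5 w 35.2
```

Call:
{"fn": "jog_arm", "kwargs": {
  "rows": "0 0 0 0 0 0.05 1;0 0 0 0 0 0 1"
}}

```text
time: 14.85
position: [0.5728, 0.0752, 0.058]
tool_rot: [-1.152, -2.922, 0.004]
ft_force: [-1.7, 0.2, 6.6]
grip_width: 0.407
grip_force: 25.0
```

```bash
python3 tz.py
```

```text
15.05 Tz [0.09  0.064 0.091 0.159 0.16 ] 0.113 Ftool [ 1.7 -2.  -6.7] turn rad 0.55 w 35.2
```

Call:
{"fn": "jog_arm", "kwargs": {
  "rows": "0 0 0 0 0 0.04 1;0 0 0 0 0 0 1"
}}

```text
time: 15.35
position: [0.5728, 0.0752, 0.058]
tool_rot: [-1.209, -2.899, 0.004]
ft_force: [-2.4, -0.2, 6.5]
grip_width: 0.407
grip_force: 25.0
```

```bash
python3 tz.py
```

```text
15.55 Tz [0.179 0.169 0.161 0.188 0.198] 0.179 Ftool [ 1.4 -2.2 -6.7] turn rad 0.59 w 35.1
```

Call:
{"fn": "jog_arm", "kwargs": {
  "rows": "0 0 0 0 0 0.05 1;0 0 0 0 0 0 1"
}}

```text
time: 15.85
position: [0.5728, 0.0752, 0.058]
tool_rot: [-1.281, -2.868, 0.004]
ft_force: [-2.3, 0.1, 7.7]
grip_width: 0.407
grip_force: 25.0
```

```bash
python3 tz.py
python3 - <<'E'
from h import *
d=cam('wrist'); cv2.imwrite('pics/w5.png',cv2.resize(d['img'][0:170,60:320],None,fx=3,fy=3,interpolation=cv2.INTER_CUBIC))
E
```

```text
16.05 Tz [0.229 0.261 0.227 0.29  0.297] 0.261 Ftool [ 1.3 -2.4 -7.1] turn rad 0.639 w 35.4
```

View pics/w5.png

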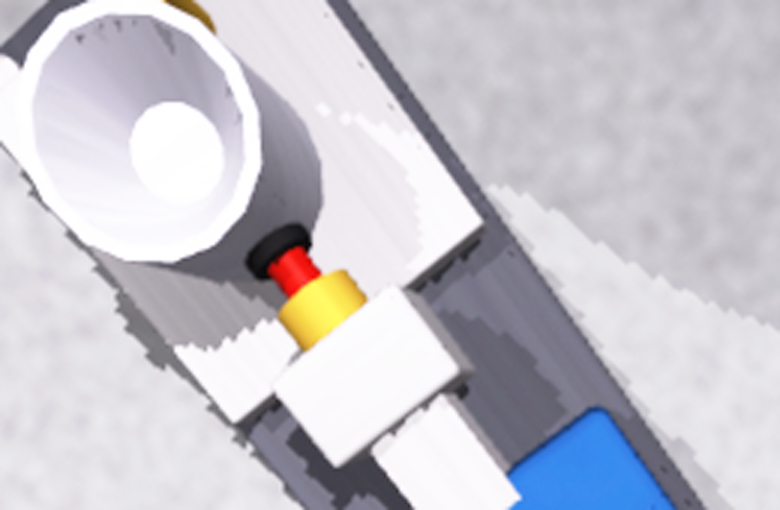

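Wrist crop: the nose tip (280,250) bears on the cup's wall and the cup is up against the pin at (195,12). The moment suggests about 14.5 N. I'll nudge slightly and let go.

Call:
{"fn": "jog_arm", "kwargs": {
  "rows": "0 0 0 0 0 0.012 1;0 0 0 0 0 0 1;0 0 0 0 0 0 0.0;0 0 0 0 0 0 -0.35;0 0 0 0 0 0 -0.35"
}}

```text
time: 16.77
position: [0.5729, 0.0755, 0.0571]
tool_rot: [1.3, 2.86, -0.003]
ft_force: [-0.5, -0.1, 0.3]
grip_width: 0.631
grip_force: 0.0
```

Call:
{"fn": "jog_arm", "kwargs": {
  "rows": "0 0 0 0 0 0 -0.35;0 0 -3 0 0 0 -0.35;0 0 -5 0 0 0 -0.35;0 0 -5 0 0 0 -0.35;0 0 0 0 0 0 -0.35"
}}

```text
time: 17.4
position: [0.576, 0.077, 0.1918]
tool_rot: [1.296, 2.855, 0.008]
ft_force: [0.1, 0.3, -0.5]
grip_width: 0.673
grip_force: 0.0
```

```bash
python3 st.py
python3 - <<'E'
from h import *
import pickle
d=cam('wrist'); pickle.dump(d,open('w6.pkl','wb')); cv2.imwrite('pics/w6.png',cv2.resize(d['img'][0:250,60:380],None,fx=2.4,fy=2.4,interpolation=cv2.INTER_CUBIC))
for q in [(99.5,11.4,.042),(99.5,-11.4,.042),(75,0,.056),(20,0,.0465)]: print(q,((proj(d,[*fx(*q[:2]),q[2]])-[60,0])*2.4).round(0))
E
```

```text
17.4 [0.576  0.077  0.1918] F tool [0.1 0.2 0.5] T world [-0.054  0.052 -0.005] yaw 41.17 w mm 58.5 0.0
(99.5, 11.4, 0.042) [217. 161.]
(99.5, -11.4, 0.042) [256. 126.]
(75, 0, 0.056) [265. 186.]
(20, 0, 0.0465) [353. 294.]
```

View pics/w6.png

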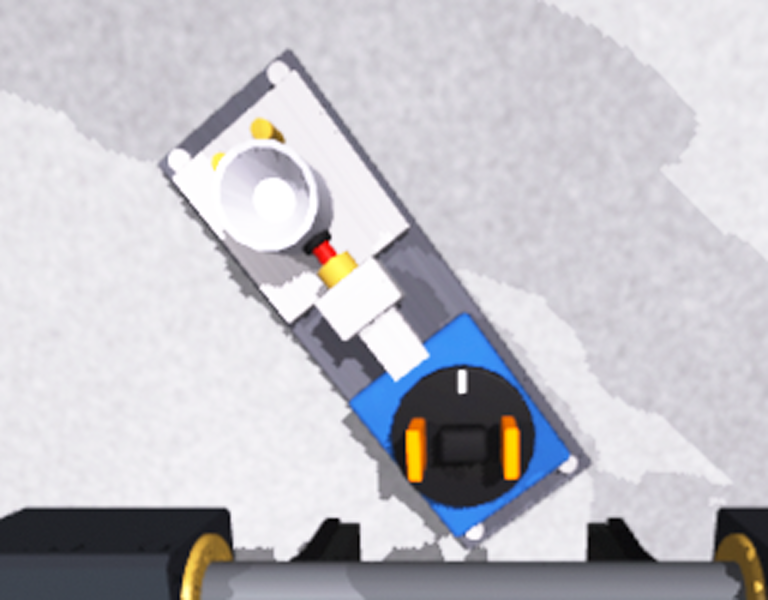

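Wrist crop: cup rim centre is about (268,195), pins at (218,161) and (263,127), tabs out and collar mark at (462,381). The cup may sit slightly off the -y pin, so I'll measure that numerically.

Run:
```python
from h import *
import pickle
c,s=np.cos(TH),np.sin(TH); A=np.array([[c,s],[-s,c]])
def an(d):
    im=d['img']; hsv=cv2.cvtColor(im,cv2.COLOR_BGR2HSV)
    f=lambda u,v,z:(A@(ray(d,u,v,z)[:2]-F)*1000)
    m=cv2.inRange(hsv,(18,120,120),(35,255,255)); n,lab,st,ce=cv2.connectedComponentsWithStats(m)
    for i in range(1,n):
        if st[i,4]>5 and st[i,1]<130: print('yellow',ce[i].round(1),st[i],f(*ce[i],.042).round(1))
    g=hsv[...,2]; x0=int(268/2.4+60);y0=int(195/2.4)
    # rim: outermost bright ring pixels per direction
    P=[]
    for a in np.radians(np.arange(0,360,6)):
        q=[(x0+r*np.cos(a),y0+r*np.sin(a)) for r in np.arange(15,27,.25)]
        v=cv2.remap(g,np.float32([[p[0] for p in q]]),np.float32([[p[1] for p in q]]),1)[0].astype(int)
        dv=v[2:]-v[:-2]; k=dv.argmin(); 
        if dv[k]<-12: P.append(q[k+1])
    P=np.float32(P); e=cv2.fitEllipseAMS(P); print('ell',len(P),e,f(*e[0],.056).round(1))
    (xc,yc),r=cv2.minEnclosingCircle(P); print('pts world',)
    W=np.array([f(*p,.056) for p in P]); 
    from scipy.optimize import least_squares
    r=least_squares(lambda t:np.hypot(*(W-t[:2]).T)-22,[72,0],loss='soft_l1',f_scale=.7); print('circle R22',r.x.round(2),np.abs(r.fun).round(1))
d=pickle.load(open('w6.pkl','rb')); an(d)
```

```text
yellow [169.9  53.9] [165  50  13   9  73] [ 96.4 -13.1]
yellow [149.9  66.3] [149  64   4   7  15] [100.2  11.3]
yellow [199.9 111.6] [193 105  16  15 135] [34.1 -0.8]
ell 34 ((165.55567932128906, 79.34941864013672), (46.21541213989258, 55.87029266357422), 123.30872344970703) [76.7  4.8]
pts world
circle R22 [72.58  2.73] [0.2 0.9 0.2 0.4 0.1 0.4 0.3 0.  0.2 0.4 0.1 0.  0.1 0.2 0.3 0.1 0.2 0.2
 0.4 0.5 0.1 0.5 3.9 4.  4.1 4.  0.7 0.6 0.2 0.1 0.1 0.1 0.6 0. ]
```

The cup rests on the +y pin only, 3 mm off centre, with a gap at the other pin. I'll back the collar off, centre the cup against both pins and clamp again.

Run:
```python
from h import *
go([.5728,.0754,.058],41.2)
```

```text
t 17.45 pos [0.5744 0.0771 0.1892] yaw 41.2 shift cm [-1.000e-02 -2.700e-01  1.312e+01] rv [ 0.003  0.001 -0.   ] F [ 0.1  0.  -0.3] w 0.675
```

Call:
{"fn": "jog_arm", "kwargs": {
  "rows": "0 -0.15 5 0 0 0 -0.35;0 0 4 0 0 0 -0.35;0 0 3 0 0 0 -0.35;0 0 1 0 0 0 -0.35;0 0 0 0 0 0 -0.35"
}}

```text
time: 18.08
position: [0.5714, 0.0758, 0.0567]
tool_rot: [-1.298, -2.86, 0.003]
ft_force: [-0.4, -0.5, -0.6]
grip_width: 0.682
grip_force: 0.0
```

Call:
{"fn": "jog_arm", "kwargs": {
  "rows": "0 0 0 0 0 0 0;0 0 0 0 0 0 0.3;0 0 0 0 0 0 0.3;0 0 0 0 0 0 0.3",
  "force": 6
}}

```text
time: 18.58
position: [0.5723, 0.0756, 0.0588]
tool_rot: [1.298, 2.861, 0.0]
ft_force: [-3.3, -2.2, 6.5]
grip_width: 0.536
grip_force: 6.0
```

```bash
python3 st.py
```

```text
18.575 [0.5723 0.0756 0.0588] F tool [ 0.5 -3.9 -6.5] T world [-0.457  0.794  0.157] yaw 41.2 w mm 46.6 6.000237637781538
```

Call:
{"fn": "jog_arm", "kwargs": {
  "rows": "0 -0.15 0 0 0 0 0.3;0 0 0 0 0 0 1;0 0 0 0 0 0 1;0 0 0 0 0 0 1;0 0 0 0 0 -0.1 1",
  "force": 25
}}

```text
time: 19.2
position: [0.5724, 0.0756, 0.059]
tool_rot: [1.148, 2.922, 0.003]
ft_force: [-0.5, 0.2, 6.4]
grip_width: 0.406
grip_force: 25.0
```

Call:
{"fn": "jog_arm", "kwargs": {
  "rows": "0 0 0 0 0 -0.1 1;0 0 0 0 0 -0.1 1;0 0 0 0 0 0 1;0 0 0 0 0 0 1"
}}

```text
time: 19.7
position: [0.5724, 0.0757, 0.059]
tool_rot: [0.855, 3.02, 0.004]
ft_force: [-0.5, 0.7, 6.3]
grip_width: 0.405
grip_force: 25.0
```

```bash
python3 st.py
```

```text
19.7 [0.5724 0.0757 0.059 ] F tool [ 0.8  0.3 -6.3] T world [-0.016  0.135  0.096] yaw 58.38 w mm 35.2 25.000858788916958
```

Call:
{"fn": "jog_arm", "kwargs": {
  "rows": "0 0 0 0 0 0 -0.35;0 0 0 0 0 0 -0.35;0 0 0 0 0 0 -0.35;0 0 -4 0 0 0 -0.35;0 0 -5 0 0 0 -0.35"
}}

```text
time: 20.32
position: [0.5696, 0.075, 0.147]
tool_rot: [-0.855, -3.02, 0.003]
ft_force: [1.1, 0.6, 0.8]
grip_width: 0.671
grip_force: 0.0
```

Run:
```python
from h import *
go([*fx(71.5,-0.9),.15],78.5)
```

```text
t 20.32 pos [0.5696 0.075  0.147 ] yaw 58.4 shift cm [12.28 -4.24 -0.26] rv [-0.002 -0.003 -0.351] F [1.1 0.6 0.8] w 0.671
```

Call:
{"fn": "jog_arm", "kwargs": {
  "rows": "4.1 -1.4 0 0 0 0 -0.35;4.1 -1.4 0 0 0 0 -0.35;4.1 -1.4 0 0 0 0 -0.35;0 0 0 0 0 -0.175 -0.35;0 0 0 0 0 -0.175 -0.35"
}}

```text
time: 20.95
position: [0.4434, 0.1042, 0.1474]
tool_rot: [-0.306, -3.126, -0.001]
ft_force: [-0.4, -0.6, -0.0]
grip_width: 0.677
grip_force: 0.0
```

Call:
{"fn": "jog_arm", "kwargs": {
  "rows": "0 0 1 0 0 0 -0.35;0 0 0 0 0 0 -0.35"
}}

```text
time: 21.2
position: [0.4433, 0.1035, 0.1363]
tool_rot: [-0.321, -3.123, 0.002]
ft_force: [0.3, 0.8, 0.3]
grip_width: 0.674
grip_force: 0.0
```

```bash
cat > an.py <<'E'
from h import *
c,s=np.cos(TH),np.sin(TH); A=np.array([[c,s],[-s,c]])
from scipy.optimize import least_squares
def an(name,g0):
    d=cam(name); im=d['img']; hsv=cv2.cvtColor(im,cv2.COLOR_BGR2HSV)
    f=lambda u,v,z:(A@(ray(d,u,v,z)[:2]-F)*1000)
    m=cv2.inRange(hsv,(18,120,120),(35,255,255)); n,lab,st,ce=cv2.connectedComponentsWithStats(m)
    for i in range(1,n):
        w=f(*ce[i],.042)
        if st[i,4]>5 and 20<w[0]<120 and abs(w[1])<30: print('yellow',ce[i].round(1),st[i,4],w.round(1))
    x0,y0=proj(d,[*fx(*g0),.056]); rr=d['f']*.022/np.linalg.norm(np.array(d['origin'])-[*fx(*g0),.056])
    P=[];g=hsv[...,2]
    for a in np.radians(np.arange(0,360,6)):
        r=np.arange(.7*rr,1.3*rr,.25); px=x0+r*np.cos(a);py=y0+r*np.sin(a)
        v=cv2.remap(g,np.float32([px]),np.float32([py]),1)[0].astype(int); dv=v[2:]-v[:-2]; k=dv.argmin()
        if dv[k]<-12: P.append((px[k+1],py[k+1]))
    W=np.array([f(*p,.056) for p in P])
    q=least_squares(lambda t:np.hypot(*(W-t[:2]).T)-22,g0,loss='soft_l1',f_scale=.7)
    print('rim',len(P),q.x.round(2),'median resid',np.median(np.abs(q.fun)).round(2))
E
python3 - <<'E'
from an import *
an('wrist',(73,2)); go([*fx(71.5,-0.9),.034],78.5)
E
```

```text
yellow [244.8 165. ] 98 [99.3 10.6]
yellow [268.5 165.1] 86 [ 99.1 -11.6]
yellow [263.5 228.5] 10 [36.1 -7. ]
yellow [256.5 232. ] 14 [32.5 -0. ]
rim 28 [72.66  2.53] median resid 0.23
t 21.25 pos [0.4437 0.1036 0.1367] yaw 78.3 shift cm [ 0.07 -0.03 10.27] rv [-0.001 -0.001 -0.004] F [-0.3  0.3 -1.1] w 0.677
```

Call:
{"fn": "jog_arm", "kwargs": {
  "rows": "0.05 0 4 0 0 0 -0.35;0 0 4 0 0 0 -0.35;0 0 1.5 0 0 0 -0.35;0 0 0.5 0 0 0 -0.35;0 0 0 0 0 0 -0.35"
}}

```text
time: 21.88
position: [0.4446, 0.1042, 0.0383]
tool_rot: [0.317, 3.124, 0.001]
ft_force: [-0.1, 0.3, 0.1]
grip_width: 0.676
grip_force: 0.0
```

Run:
```python
from h import *
go([*fx(71.5,-0.9),.036],78.5)
```

```text
t 21.88 pos [0.4446 0.1042 0.0383] yaw 78.4 shift cm [ 0.16 -0.12  0.23] rv [ 0.001  0.001 -0.002] F [-0.1  0.3  0.1] w 0.676
```

Call:
{"fn": "jog_arm", "kwargs": {
  "rows": "0 -0.1 0.2 0 0 0 -0.35;0 0 0 0 0 0 0.1;0 0 0 0 0 0 0.4;0 0 0 0 0 0 0.4;0 0 0 0 0 0 0.4",
  "force": 8
}}

```text
time: 22.5
position: [0.4438, 0.1028, 0.0359]
tool_rot: [0.317, 3.125, -0.0]
ft_force: [-1.7, -1.9, 5.3]
grip_width: 0.505
grip_force: 8.0
```

Call:
{"fn": "jog_arm", "kwargs": {
  "rows": "0.1 0 0 0 0 0 0.4;0 0 0 0 0 0 0.4;0 0 0 0 0 0 0.4"
}}

```text
time: 22.88
position: [0.4434, 0.1031, 0.0359]
tool_rot: [0.316, 3.124, 0.001]
ft_force: [2.2, -2.6, 4.4]
grip_width: 0.501
grip_force: 8.0
```

```bash
python3 st.py
```

```text
22.875 [0.4434 0.1031 0.0359] F tool [-2.7 -2.1 -4.4] T world [-0.586 -0.432  0.042] yaw 78.44 w mm 43.6 8.000364974141121
```

Call:
{"fn": "jog_arm", "kwargs": {
  "rows": "0.1 0 0 0 0 0 0.4;0 0 0 0 0 0 0.4;0 0 0 0 0 0 0.4"
}}

```text
time: 23.25
position: [0.4428, 0.1035, 0.036]
tool_rot: [0.316, 3.123, 0.001]
ft_force: [4.6, -2.0, 2.8]
grip_width: 0.5
grip_force: 8.0
```

```bash
python3 st.py
```

```text
23.25 [0.4428 0.1035 0.036 ] F tool [-4.9 -1.  -2.8] T world [-0.448 -1.036  0.037] yaw 78.43 w mm 43.5 8.000203594565392
```

Call:
{"fn": "jog_arm", "kwargs": {
  "rows": "0.1 0 0 0 0 0 0.4;0 0 0 0 0 0 0.4;0.05 0 0 0 0 0 0.4;0 0 0 0 0 0 0.4"
}}

```text
time: 23.75
position: [0.4426, 0.1035, 0.0362]
tool_rot: [0.317, 3.121, 0.001]
ft_force: [7.9, -3.1, 0.7]
grip_width: 0.501
grip_force: 8.0
```

```bash
python3 st.py
```

```text
23.75 [0.4426 0.1035 0.0362] F tool [-8.4 -1.4 -0.6] T world [-0.704 -1.709 -0.042] yaw 78.41 w mm 43.6 7.9999856650829315
```

Call:
{"fn": "jog_arm", "kwargs": {
  "rows": "0 0 0 0 0 0 -0.35;0 0 0 0 0 0 -0.35;0 0 0 0 0 0 -0.35;0 0 -5 0 0 0 -0.35;0 0 -5 0 0 0 -0.35"
}}

```text
time: 24.38
position: [0.439, 0.1036, 0.1361]
tool_rot: [-0.316, -3.124, 0.002]
ft_force: [1.0, 1.3, -0.1]
grip_width: 0.675
grip_force: 0.0
```

Run:
```python
from an import *
an('wrist',(75,0)); go([.5726,.0756,.14],58.4)
```

```text
yellow [245.8 169.5] 98 [99.3 10.6]
yellow [269.5 169.8] 89 [ 99.  -11.6]
rim 26 [73.79 -0.61] median resid 0.27
t 24.43 pos [0.4433 0.1048 0.1428] yaw 78.4 shift cm [-13.26  -0.26   0.36] rv [0.007 0.005 0.349] F [2.3 0.5 3.4] w 0.678
```

Now the cup is centred between the pins (0.1 mm off) and up against both. Back to the tabs.

Call:
{"fn": "jog_arm", "kwargs": {
  "rows": "-4.5 -0.1 0 0 0 0 -0.35;-4.5 -0.1 0 0 0 0 -0.35;-4.3 0 0 0 0 0.175 -0.35;0 0 0 0 0 0.175 -0.35;0 0 0 0 0 0 -0.35"
}}

```text
time: 25.05
position: [0.5696, 0.075, 0.1346]
tool_rot: [-0.853, -3.022, 0.002]
ft_force: [-0.0, -0.2, -0.6]
grip_width: 0.673
grip_force: 0.0
```

Run:
```python
from h import *
go([.5726,.0756,.059],58.4)
```

```text
t 25.05 pos [0.5696 0.075  0.1346] yaw 58.5 shift cm [-0.23  0.22  7.56] rv [-0.002 -0.001  0.001] F [-0.  -0.2 -0.6] w 0.673
```

Call:
{"fn": "jog_arm", "kwargs": {
  "rows": "-0.2 0.2 4 0 0 0 -0.35;0 0 2.5 0 0 0 -0.35;0 0 1 0 0 0 -0.35;0 0 0 0 0 0 -0.35;0 0 0 0 0 0 -0.35"
}}

```text
time: 25.68
position: [0.5736, 0.076, 0.0618]
tool_rot: [0.854, 3.022, 0.002]
ft_force: [0.0, 0.1, -0.1]
grip_width: 0.675
grip_force: 0.0
```

Call:
{"fn": "jog_arm", "kwargs": {
  "rows": "0 0 0 0 0 0 0;0 0 0 0 0 0 0.3;0 0 0 0 0 0 0.3;0 0 0 0 0 0 0.3",
  "force": 6
}}

```text
time: 26.18
position: [0.573, 0.0754, 0.0613]
tool_rot: [0.856, 3.022, 0.0]
ft_force: [-2.9, -1.0, 5.2]
grip_width: 0.535
grip_force: 6.0
```

```bash
python3 st.py
```

```text
26.175 [0.573  0.0754 0.0613] F tool [ 1.9 -2.4 -5.2] T world [-0.267  0.479  0.058] yaw 58.38 w mm 46.6 6.000172073836438
```

Call:
{"fn": "jog_arm", "kwargs": {
  "rows": "0 -0.1 0 0 0 0 0.3;0 0 0 0 0 0 1;0 0 0 0 0 0 1;0 0 0 0 0 0 1",
  "force": 25
}}

```text
time: 26.68
position: [0.573, 0.0754, 0.0616]
tool_rot: [0.855, 3.022, 0.002]
ft_force: [-1.4, 0.6, 5.6]
grip_width: 0.404
grip_force: 25.0
```

Call:
{"fn": "jog_arm", "kwargs": {
  "rows": "0 0 0 0 0 0.1 1;0 0 0 0 0 0.1 1;0 0 0 0 0 0 1;0 0 0 0 0 0 1"
}}

```text
time: 27.18
position: [0.5728, 0.0752, 0.0616]
tool_rot: [1.153, 2.922, 0.002]
ft_force: [-2.1, 0.4, 5.7]
grip_width: 0.407
grip_force: 25.0
```

```bash
python3 tz.py
```

```text
27.375 Tz [ 0.01   0.025 -0.063  0.017  0.004] -0.001 Ftool [ 1.6 -1.  -6.4] turn rad 0.551 w 35.2
```

Call:
{"fn": "jog_arm", "kwargs": {
  "rows": "0 0 0 0 0 0.05 1;0 0 0 0 0 0 1;0 0 0 0 0 0 1"
}}

```text
time: 27.8
position: [0.5728, 0.0752, 0.0616]
tool_rot: [1.225, 2.892, 0.002]
ft_force: [-1.8, -0.4, 6.9]
grip_width: 0.402
grip_force: 25.0
```

```bash
python3 tz.py
```

```text
28.0 Tz [0.101 0.072 0.064 0.067 0.11 ] 0.083 Ftool [ 1.1 -1.6 -6.8] turn rad 0.601 w 34.9
```

Call:
{"fn": "jog_arm", "kwargs": {
  "rows": "0 0 0 0 0 0.06 1;0 0 0 0 0 0 1;0 0 0 0 0 0 1"
}}

```text
time: 28.42
position: [0.5728, 0.0751, 0.0616]
tool_rot: [1.311, 2.854, 0.002]
ft_force: [-1.1, -0.9, 7.5]
grip_width: 0.403
grip_force: 25.0
```

```bash
python3 tz.py
```

```text
28.625 Tz [0.171 0.143 0.199 0.169 0.177] 0.172 Ftool [ 0.6 -1.5 -6.8] turn rad 0.661 w 35.4
```

Call:
{"fn": "jog_arm", "kwargs": {
  "rows": "0 0 0 0 0 0.04 1;0 0 0 0 0 0 1;0 0 0 0 0 0 1"
}}

```text
time: 29.05
position: [0.5728, 0.0751, 0.0616]
tool_rot: [1.367, 2.828, 0.001]
ft_force: [-2.3, -1.0, 7.2]
grip_width: 0.405
grip_force: 25.0
```

```bash
python3 tz.py
```

```text
29.25 Tz [0.253 0.317 0.255 0.241 0.266] 0.266 Ftool [ 1.  -1.8 -6.8] turn rad 0.7 w 35.0
```

Call:
{"fn": "jog_arm", "kwargs": {
  "rows": "0 0 0 0 0 0 0.0;0 0 0 0 0 0 -0.35;0 0 0 0 0 0 -0.35;0 0 0 0 0 0 -0.35;0 0 -3 0 0 0 -0.35"
}}

```text
time: 29.92
position: [0.5701, 0.0748, 0.0885]
tool_rot: [-1.367, -2.824, 0.006]
ft_force: [1.1, 1.2, 0.3]
grip_width: 0.67
grip_force: 0.0
```

Call:
{"fn": "jog_arm", "kwargs": {
  "rows": "0 0 -5 0 0 0 -0.35;0 0 -5 0 0 0 -0.35;0 0 0 0 0 0 -0.35;0 0 0 0 0 0 -0.35"
}}

```text
time: 30.42
position: [0.5718, 0.0751, 0.1899]
tool_rot: [-1.368, -2.827, 0.0]
ft_force: [-0.5, 0.4, -0.0]
grip_width: 0.676
grip_force: 0.0
```

```bash
python3 st.py
python3 - <<'E'
from an import *
an('wrist',(75,0))
d=cam('wrist'); im=d['img']; hsv=cv2.cvtColor(im,cv2.COLOR_BGR2HSV)
m=cv2.inRange(hsv,(5,150,150),(17,255,255)); n,l,st,ce=cv2.connectedComponentsWithStats(m)
for i in range(1,n):
    if st[i,4]>20:
        w=(A@(ray(d,*ce[i],.085)[:2]-F)*1000); print('orange',st[i,4],ce[i].round(1),w.round(1))
m=cv2.inRange(hsv,(0,170,120),(4,255,255))|cv2.inRange(hsv,(174,170,120),(180,255,255)); v,u=np.nonzero(m); W=np.array([(A@(ray(d,a,b,.036)[:2]-F)*1000) for a,b in zip(u,v)]); W=W[(W[:,0]>20)&(W[:,0]<70)&(abs(W[:,1])<15)]; print('red x',W[:,0].min().round(1),W[:,0].max().round(1),W.mean(0))
E
```

```text
30.425 [0.5718 0.0751 0.1899] F tool [ 0.6 -0.2  0. ] T world [-0.051  0.003 -0.053] yaw 38.34 w mm 58.8 0.0
yellow [168.2  58.5] 39 [ 98.4 -13.4]
yellow [149.9  74.4] 14 [99.9 11.9]
yellow [201.4 115.8] 133 [34.5 -0.8]
rim 29 [73.55 -0.48] median resid 0.18
orange 50 [277.  180.7] [-64.4 -21. ]
orange 74 [239.2 187. ] [-45.3  11.6]
red x 41.3 48.8 [45.23613716 -0.2096377 ]
```

```bash
python3 -c "
from bench import ticket
print(ticket.close_job())"
```

```text
the job is handed in; nothing more can be done
None
```

The plain aluminium cup is upright on the anvil against both pins, clamped at an estimated 15–16 N (nose about 2 mm of 4 mm in), with the tabs released; my first clamp had caught only one pin, so I backed it off, centred the cup and clamped again, and handed the job in at about 30.5 s with the gripper clear.

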